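Gauge a belt slide on the ratchet thickness gauge

TASK

Lay the three-bar belt slide flat on the table of the thickness gauge, slide it gently home against both stop pins so that its end bar lies under the spindle, and let go. Then turn the small ratchet cap at the very top clockwise, without bearing down on it, until the spindle has closed on the bar and the cap slips; stop when it has slipped by a tenth to a fifth of a turn, and leave the slide clamped for the reading. Leave the square loop and everything else where they are.

Things in the scene. Friction and masses are not known exactly. Their poses are not given: they have to be found in the camera images.
- slide_centre (a point): centre of the belt slide, half-way up: flat rectangular steel frame, 84 mm long (its x), 48 mm wide (its y), 8 mm thick, two slots either side of a 9 mm cross-bar; end bars 12 mm wide, side bars 7 mm; about 85 g. Loose on the ironing table; either end may go under the spindle. A square loop of the same steel without a cross-bar lies near: not wanted
- slide: the belt slide itself; origin at the centre of its underside, x along its 84 mm, z up
- seat (a point): point on the gauge's flat steel table under the spindle axis, on its top face, 30 mm over the ironing table. z up, x away from the operator towards the gauge's column, y to the left. The table is 38 mm wide (y +-19 mm) and runs from x = -95 to +17 mm. A slide that is home has its centre at x = -36, y = 0 mm, its end edge at x = +6 mm and its length along x
- gauge: the thickness gauge, fixed; axes as seat, which is 30 mm above its origin. Base plate 11 mm high, 88 mm wide, x -108 to +68 mm. The head stands over the seat: boss, radius 14.5, 80 to 118 mm over the ironing table; above it a sleeve (radius 8), the thimble and the ratchet cap, to about 200 to 210 mm. It is carried from behind by a column, x +36 to +62 mm
- stops: the pair of stop pins on the gauge table, 3 mm in radius, 9 mm high, at x = +9, y = +-14 mm from the seat, behind the spindle; origin midway between their feet. The slide's end edge is pushed against both
- spindle: the spindle, 5 mm in radius, on the axis above the seat; origin inside the head. It does not rotate, only goes up and down; bearing down on the cap adds to its force on the slide, 45 N is too much. Its flat lower end stands some 10 to 17 mm over the gauge's table at the start
- cap_centre (a point): centre of the ratchet cap, the topmost part, on the spindle axis: knurled steel cylinder, 18 mm diameter, 24 mm high. The shoulder of the wider thimble (24 mm diameter, 38 mm high) is 16 mm below this point. Cap, thimble and spindle go down together 15 mm per clockwise turn seen from above (2.4 mm per rad), so the hand must go down with them
- ratchet (a joint): how far the cap has slipped on the thimble, rad, clockwise positive, 0 at the start; it stays while the thimble turns along. The cap turns the thimble with 0.040 N m while free and slips at 0.090 N m, the spindle then pressing with about 20 N after some 0.4 rad of winding up. Turning the wide thimble itself has no limit. The thread holds when let go
- loop: the square loop, 50 x 50 x 8 mm, origin at the centre of its underside; leave it
- cork_plug: brass and cork plug, 52 mm wide, 46 mm high; bystander
- tailor_chalk: flat triangle of tailor's chalk, 42 x 47 x 8 mm; bystander
- tape_measure: coiled soft tape measure, 53 mm across, 19 mm high; bystander
- spool_white: thread spool, 40 mm diameter, 55 mm high; bystander
- spool_green: thread spool, 34 mm diameter, 45 mm high; bystander
- beeswax_pot: round pot with lid, 69 mm diameter, 41 mm high; bystander
- stitch_ripper: stitch ripper with a turned handle, 134 mm long, lying; bystander

How it is judged:
By the outcome, as a careful person would: the job done as asked, in the order asked, and still so for the second after the job is handed in, with the robot touching nothing.
It also fails if it takes over 62 s, if anything falls off the work surface, if the arm or the gripper's body presses on something with over 40 N, if the wrist force passes 120 N, or if a joint passes its speed limit or range.

ROBOT

A 6-joint arm with a two-finger parallel gripper is mounted at the origin on a cart in front of the work surface, level with it; the furniture and walls round the work are solid. World frame = base frame: x ahead of the robot, y to its left, z up, the work surface at z = 0. Lengths are in m, angles in degrees, forces in N, time in s.
With the tool pointing down it reaches from about 0.4 to 0.825 m from the base axis. Payload 7 kg.
Tool frame: the origin (TCP) lies between the finger pads; the fingertips stand 25 mm ahead of it and the grasp point (between the pads) lies 6 mm ahead of it; z points along the fingers, y is the line along which they close (so a half turn about z gives the same grasp; the last joint's range is limited). The gripper opens to 88 mm and grips with 3 to 60 N. Pads are 19 mm wide; open, the fingers measure 130 mm over their backs; the gripper's body (78 mm by 193 mm) begins 47 mm behind the grasp point.
Start: joints at [82.855, 20.546, 0.682, 0, -70.136, -16.507], TCP at [0.271, 0.618, 0.22] pointing down, gripper open.
Joint ranges: [-176.03, 176.03], [-82.01, 121.73], [-58.28, 71.71], [-173.87, 95.51], [-174.79, -0.11], [-173.66, 173.66]. Speed limits (degrees/s): [136.94, 136.94, 172.46, 180, 180, 180].

INTERFACE

Orientations are given as [roll, pitch, yaw] about the fixed x, y, z axes, in that order (R = Rz(yaw) Ry(pitch) Rx(roll)).
In Python, from plant import r gives the robot as it stands.
- The arm moves only by the shell command python3 -m crank 'ROWS' [FORCE]. ROWS is JSON, a list of rows, each a list of 3 entries, a list of its own where there are three numbers: the turn, a rotation vector about the tool's x, y, z in degrees, then the shift along the tool's x, y, z in cm, then the closure, from -1 (fully open) to 1 (shut). In form: [[[wx, wy, wz], [dx, dy, dz], fingers], ...]. A call has 1 to 8 rows; each row shifts and turns the commanded pose from where the row before left it, along the tool's axes as they then stand; what a row does not reach is not made up. A row lasts 1/10 s, in which the tool goes at most 50 mm and 8.59 degrees, less where a joint would pass 70% of its speed; a pose out of reach is approached as far as the arm can. A call with a gripper value outside its range is refused whole. The fingers move at their own pace and stop on an object; FORCE is the grip in N (left out, the last holds). Time passes only in rows, so rows that do not move let the fingers close. It gives the time, the measured TCP pose, the force, the opening and the grip force at its end, in the units of the state.
- r.get_state(): the state, without advancing time (a new reading comes with each control period).
- r.capture(name): name is "side" or "top"; returns a dict with "color" (480x640x3 uint8, red, green, blue), "range_z" (480x640 float32, m along the optical axis (not along the pixel's ray), 0 where there is no reading), "intrinsics" (3x3 intrinsics, pixels), "world_from_camera" (4x4, takes a point from camera to world coordinates). Camera axes: x right, y down, z forward; pixel columns grow to the right and rows downward; lengths in m; the calibration is good to about 2 mm. A picture is of the moment at which its call begins.
- r.close_job(): hands the job in; it is judged then, once.
The state is a dict: "time_s": time; "joints": joint angles; "qd": joint speeds; "joint_torque": joint torques, N m; "tcp_pos": TCP position; "eef_rot": TCP orientation; "contact_force": force on the tool from outside, world axes, zero at the start; "moment": the same for the moment, N m; "gripper_width": finger opening in m; "gripper_force": force on a finger pad.
Only numpy, scipy, OpenCV 4.12 (cv2) and the standard library are available. Lean on these libraries where they do the work, as an engineer would, in place of code of your own. Each camera call takes 0.05 s, during which the arm holds its last target. There are 200 camera calls.

## Working session

There is one attempt and no reset: what is moved stays moved. The work goes in short steps, Python scripts to look and compute and a shell command to move; the robot and the scene stay as the last step left them, time stands still between calls to the robot, and variables do not carry over. Pictures are saved under pics/ and viewed, at most 10 in all, crops included, and the job is handed in when it is done.

```bash
mkdir -p pics; ls
python3 - <<'E'
from plant import r
import cv2,numpy as np
s=r.get_state();print(s)
for n in("side","top"):
    c=r.capture(n);np.savez(f"pics/{n}0.npz",**c)
    cv2.imwrite(f"pics/{n}0.png",c["color"][:,:,::-1])
    print(n,c["intrinsics"],c["world_from_camera"],(c["range_z"]>0).mean())
E
```

```text
pics
{'time_s': 0.0, 'joints': array([ 8.28547120e+01,  2.05919453e+01,  6.33821339e-01, -2.04629315e-02,
       -7.01339447e+01, -1.65066527e+01]), 'qd': array([-0.00865508, -0.08135887,  0.06479213,  0.05130039,  0.11397338,
        0.14301343]), 'joint_torque': array([ 4.37069320e-04, -5.82709622e+01,  2.93066704e+01,  6.99735850e+00,
        7.29675448e-03, -1.51614631e-04]), 'tcp_pos': array([0.27062308, 0.61784095, 0.2189162 ]), 'eef_rot': array([ 1.79906260e+02, -7.71822009e-03, -2.36589036e+01]), 'contact_force': array([ 0.04563797, -0.28497861, -0.9234377 ]), 'moment': array([ 0.00219843,  0.01057231, -0.02854969]), 'gripper_force': 0.0, 'gripper_width': 0.0877988740113198}
side [[450.7150898    0.         322.67887339]
 [  0.         450.7150898  234.29664265]
 [  0.           0.           1.        ]] [[-0.99664922  0.05435588 -0.06112101  0.57613064]
 [ 0.07928599  0.45836129 -0.88522238  0.86014091]
 [-0.02010154 -0.88710223 -0.46113508  0.59982411]
 [ 0.          0.          0.          1.        ]] 0.9960091145833333
top [[518.74243076   0.         319.32346329]
 [  0.         518.74243076 243.62343955]
 [  0.           0.           1.        ]] [[-0.01145602 -0.99535707  0.09556706  0.44353284]
 [-0.99912281  0.00754451 -0.04119086  0.01373939]
 [ 0.04027861 -0.09595511 -0.99457038  1.06232497]
 [ 0.          0.          0.          1.        ]] 0.996005859375
```

View pics/side0.png

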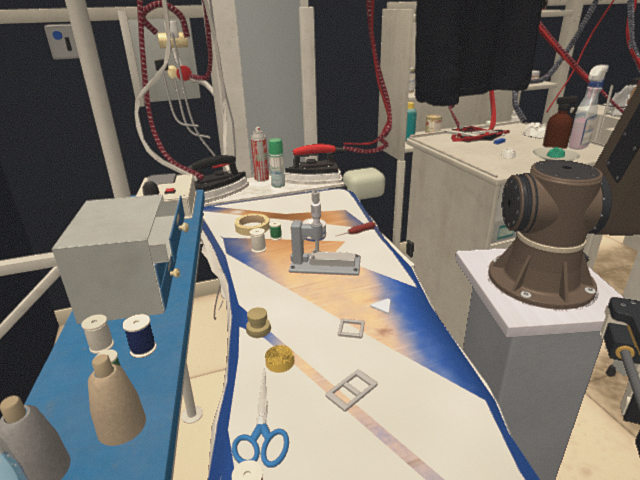

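View pics/top0.png

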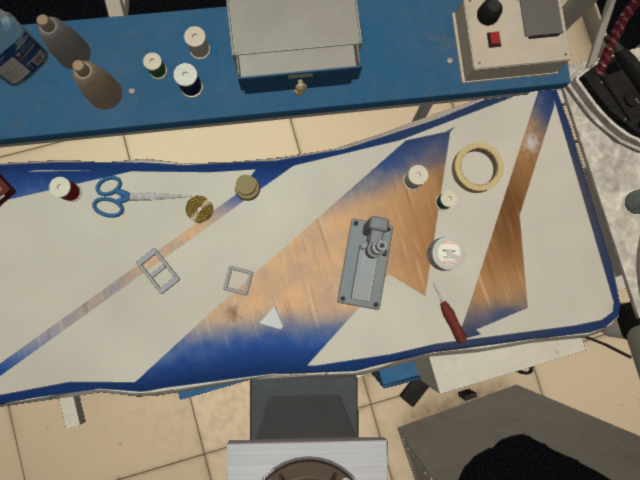

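The side view shows the slide at (352,390), the loop at (351,327) and the gauge at (322,250). The top view shows the slide at (158,270), the loop at (238,280), and the gauge at (368,262) with its head at (376,243). Next I'll zoom in on these.

```bash
cat > h.py <<'E'
import numpy as np,cv2
def pts(c):
    K=c["intrinsics"];T=c["world_from_camera"];z=c["range_z"]
    v,u=np.indices(z.shape);p=np.stack([(u-K[0,2])/K[0,0]*z,(v-K[1,2])/K[1,1]*z,z],-1)
    return p@T[:3,:3].T+T[:3,3]
def ray(c,uv):
    K=c["intrinsics"];T=c["world_from_camera"];uv=np.atleast_2d(uv)
    d=np.c_[(uv[:,0]-K[0,2])/K[0,0],(uv[:,1]-K[1,2])/K[1,1],np.ones(len(uv))]@T[:3,:3].T
    return T[:3,3],d
def plane(c,uv,z):
    o,d=ray(c,uv);return o+d*((z-o[2])/d[:,2])[:,None]
def proj(c,P):
    T=c["world_from_camera"];q=(np.atleast_2d(P)-T[:3,3])@T[:3,:3];q=q@c["intrinsics"].T
    return q[:,:2]/q[:,2:]
def tri(cs,uvs):
    A=np.zeros((3,3));b=np.zeros(3)
    for c,uv in zip(cs,uvs):
        o,d=ray(c,uv);d=d[0]/np.linalg.norm(d[0]);M=np.eye(3)-np.outer(d,d);A+=M;b+=M@o
    return np.linalg.solve(A,b)
E
python3 - <<'E'
from h import *
t=dict(np.load("pics/top0.npz"));s=dict(np.load("pics/side0.npz"))
P=pts(t);Q=pts(s)
for n,u,v in[("cloth",200,300),("cloth",120,250),("gaugetbl",362,275),("base",345,298)]:
    w=P[v-2:v+3,u-2:u+3].reshape(-1,3);print(n,w.mean(0).round(4),w.std(0).round(4))
a=cv2.resize(t["color"][240:300,130:190],None,fx=6,fy=6,interpolation=cv2.INTER_CUBIC)
b=cv2.resize(t["color"][210:310,330:400],None,fx=6,fy=6,interpolation=cv2.INTER_CUBIC)
im=np.zeros((600,780,3),np.uint8);im[:360,:360]=a;im[:600,360:780]=b
cv2.imwrite("pics/zt.png",im[:,:,::-1])
a=cv2.resize(s["color"][180:280,280:370],None,fx=6,fy=6,interpolation=cv2.INTER_CUBIC)
cv2.imwrite("pics/zs.png",a[:,:,::-1])
E
```

```text
cloth [ 4.331e-01  2.122e-01 -1.000e-04] [0.0028 0.0028 0.0016]
cloth [ 5.357e-01  3.740e-01 -3.000e-04] [0.0029 0.0028 0.0021]
gaugetbl [ 0.4792 -0.1135  0.0305] [0.0028 0.0029 0.0023]
base [ 0.4341 -0.0765  0.054 ] [0.0034 0.0186 0.2058]
```

View pics/zt.png

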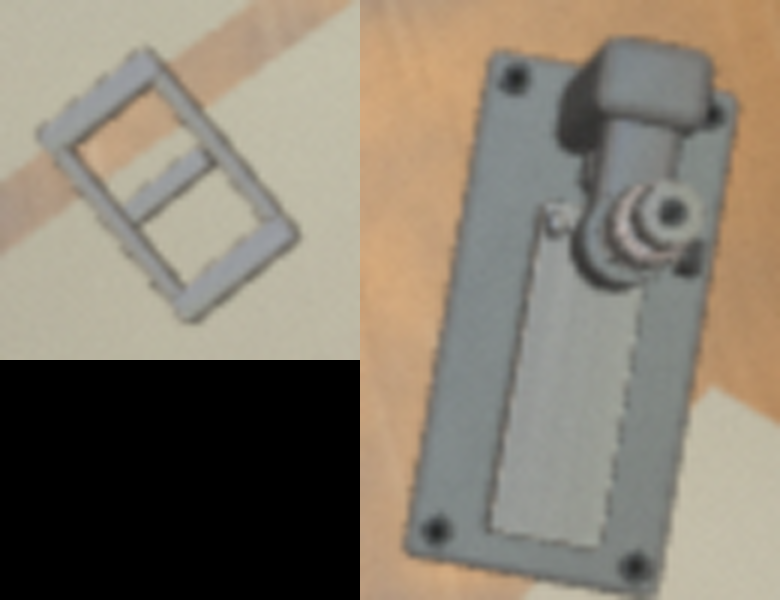

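View pics/zs.png

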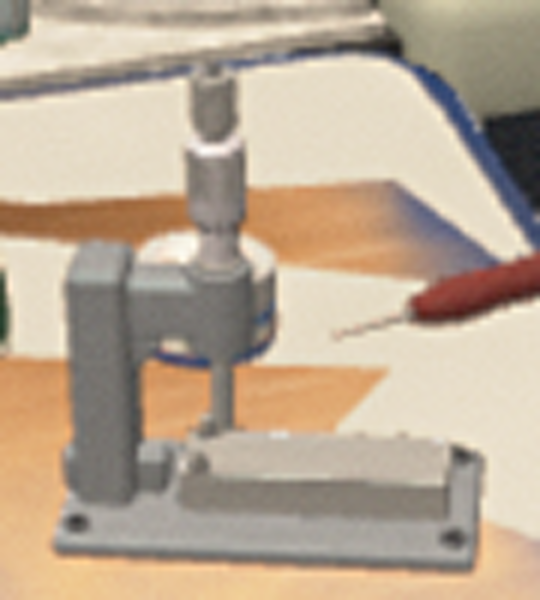

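The top crop shows the slide's outer corners at crop (38,132), (145,45), (300,235) and (190,322). It also shows the gauge table's front corners at (487,532) and (603,547), and the cap top at (672,212). In the side crop the cap top is at (212,72), the spindle end is near (222,430), and the table top and pins are also visible.

```bash
cat > m.py <<'E'
from h import *
def steel(c,x0,y0,x1,y1,thr=12,k=4):
    im=cv2.resize(c["color"][y0:y1,x0:x1],None,fx=k,fy=k,interpolation=cv2.INTER_CUBIC).astype(int)
    m=((im[:,:,0]-im[:,:,2])<thr).astype(np.uint8)
    cs,_=cv2.findContours(m,cv2.RETR_EXTERNAL,cv2.CHAIN_APPROX_NONE)
    q=max(cs,key=cv2.contourArea)[:,0].astype(float)
    return (q+.5)/k-.5+[x0,y0]
def rect(c,px,z):
    w=plane(c,px,z)[:,:2];(cx,cy),(a,b),an=cv2.minAreaRect((w*1000).astype(np.float32))
    if a<b:a,b,an=b,a,an+90
    return np.r_[cx,cy,a,b,an].round(1)
E
python3 - <<'E'
from m import *
t=dict(np.load("pics/top0.npz"));s=dict(np.load("pics/side0.npz"))
cr=lambda x,y,o:np.array([(x+.5)/6-.5+o[0],(y+.5)/6-.5+o[1]])
for thr in(6,12,18):
    print(thr,"slide top",rect(t,steel(t,130,240,190,300,thr),.008),"side",rect(s,steel(s,320,362,384,415,thr),.006),
      "base",rect(t,steel(t,330,210,400,312,thr),.011))
T=(330,210);S=(280,180)
print("cap top",tri([t,s],[cr(672,212,T),cr(212,70,S)]))
for uv in[(487,532),(603,547),(540,205),(643,290)]:print("tbl",plane(t,cr(*uv,T),.03))
for uv in[(408,550),(655,592),(735,95),(492,52)]:print("base",plane(t,cr(*uv,T),.011))
for uv in[(437,530),(635,567),(515,80)]:print("screw",plane(t,cr(*uv,T),.011))
print("screws side",*[plane(s,cr(*uv,S),.011) for uv in[(77,523),(454,538),(464,455)]])
# slide height from two views
for a,b in[((38,132),None)]:pass
p=steel(t,130,240,190,300);q=steel(s,320,362,384,415)
def corners(p):
    h=cv2.minAreaRect(p.astype(np.float32));return cv2.boxPoints(h)
print(corners(p),corners(q))
E
```

```text
Traceback (most recent call last):
  File "m.py", line 6, in steel
    q=max(cs,key=cv2.contourArea)[:,0].astype(float)
      ~~~^^^^^^^^^^^^^^^^^^^^^^^^
ValueError: max() iterable argument is empty
```

```bash
cat > a.py <<'E'
from m import *
t=dict(np.load("pics/top0.npz"));s=dict(np.load("pics/side0.npz"))
cr=lambda x,y,o:np.array([(x+.5)/6-.5+o[0],(y+.5)/6-.5+o[1]])
A=(130,240)
for n,x,y,o in[("bar",100,95,A),("bar",240,270,A),("cloth",50,50,A),("cloth",260,100,A),("base",450,400,(270,210)),("base",520,400,(330-60,210))]:
    u,v=cr(x,y,o).round().astype(int);print(n,t["color"][v,u])
print("side bar",s["color"][402,342],s["color"][376,365], "cloth",s["color"][400,300],s["color"][370,330])
T=(270,210);S=(280,180)
print("cap top",tri([t,s],[cr(672,212,T),cr(212,70,S)]))
for uv in[(487,532),(603,547),(540,205),(643,290)]:print("tbl",plane(t,cr(*uv,T),.03))
for uv in[(408,550),(655,592),(735,95),(492,52)]:print("base",plane(t,cr(*uv,T),.011))
for uv in[(437,530),(635,567),(515,80)]:print("screw",plane(t,cr(*uv,T),.011))
print("screws side",*[plane(s,cr(*uv,S),.011) for uv in[(77,523),(454,538),(464,455)]])
E
python3 a.py
```

```text
bar [152 155 157]
bar [148 150 147]
cloth [187 184 163]
cloth [192 188 168]
base [129 136 137]
base [148 151 148]
side bar [196 183 169] [196 186 170] cloth [227 216 194] [232 221 201]
cap top [ 0.52367043 -0.12645639  0.20098016]
tbl [[ 0.43329051 -0.0902161   0.03      ]]
tbl [[ 0.42789353 -0.12868115  0.03      ]]
tbl [[ 0.54185951 -0.10988486  0.03      ]]
tbl [[ 0.51307146 -0.14389197  0.03      ]]
base [[ 0.4273941  -0.06535739  0.011     ]]
base [[ 0.41231553 -0.14860022  0.011     ]]
base [[ 0.58102997 -0.17997419  0.011     ]]
base [[ 0.596371   -0.09667091  0.011     ]]
screw [[ 0.43397155 -0.07524596  0.011     ]]
screw [[ 0.42077041 -0.14200658  0.011     ]]
screw [[ 0.58666455 -0.10439237  0.011     ]]
screws side [[ 0.58704951 -0.10411249  0.011     ]] [[ 0.43326487 -0.07503338  0.011     ]] [[ 0.41931971 -0.14147786  0.011     ]]
```

```bash
cat > b.py <<'E'
from m import *
t=dict(np.load("pics/top0.npz"));s=dict(np.load("pics/side0.npz"))
for thr in(4,8,12):
    print(thr,rect(t,steel(t,130,240,190,300,thr),.008))
print("loop",rect(t,steel(t,215,258,262,302,8),.008))
k=5
b=cv2.resize(s["color"][360:416,315:390],None,fx=10,fy=10,interpolation=cv2.INTER_CUBIC)
cv2.imwrite("pics/zs2.png",b[:,:,::-1])
E
python3 b.py
```

```text
4 [490.1 292.7  70.6  44.5  38.1]
8 [493.5 296.   81.9  45.7  39. ]
12 [493.3 295.9  83.1  46.9  39.1]
loop [472.8 135.9  47.5  46.3  75.1]
```

View pics/zs2.png

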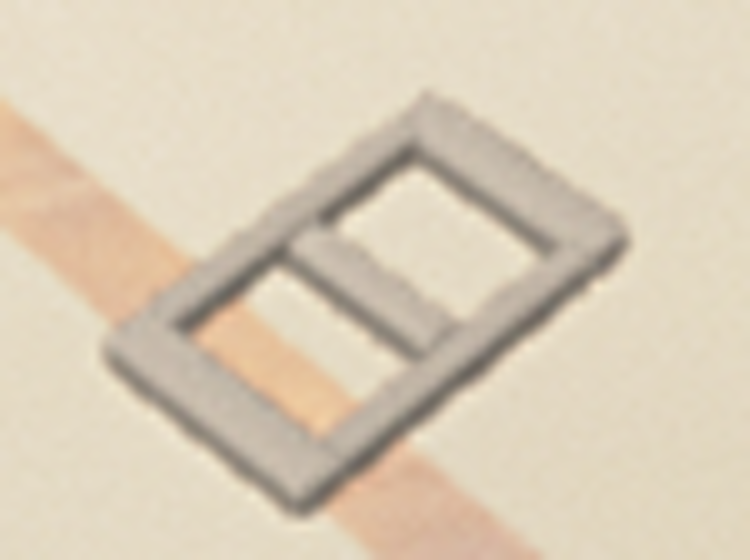

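The side crop shows the slide's top-face corners at (105,340), (428,95), (628,232) and (303,498), all lying flat. I'll triangulate them and make the first transfer high up.

```bash
cat > b.py <<'E'
from m import *
t=dict(np.load("pics/top0.npz"));s=dict(np.load("pics/side0.npz"))
c6=lambda x,y:np.array([(x+.5)/6-.5+130,(y+.5)/6-.5+240])
c10=lambda x,y:np.array([(x+.5)/10-.5+315,(y+.5)/10-.5+360])
P=np.array([tri([t,s],[c6(*a),c10(*b)]) for a,b in[((145,45),(105,340)),((300,235),(428,95)),((190,322),(628,232)),((38,132),(303,498))]])
print(P.round(4),P.mean(0))
for uv in[(300,235),]: pass
# spindle end: ray at vertical plane through axis, facing side cam
o,d=ray(s,[(222.5)/6-.5+280,(430.5)/6-.5+180]);d=d[0]
n=np.array([0,1,0]);k=(-.1264-o[1])/d[1];print("spindle end",o+k*d)
E
python3 b.py
cat > go.py <<'E'
# usage: go.py x y z yaw -> shift (cm) in the present tool axes, then turn wz
import sys,numpy as np
from plant import r
from scipy.spatial.transform import Rotation as R
s=r.get_state();x=list(map(float,sys.argv[1:]))
q=R.from_euler("xyz",s["eef_rot"],degrees=True)
print("t",round(s["time_s"],2),"pos",s["tcp_pos"].round(4),"rot",s["eef_rot"].round(2),"w",round(s["gripper_width"],4))
print("shift cm",(q.inv().apply(np.array(x[:3])-s["tcp_pos"])*100).round(2),"turn",(q.inv()*R.from_euler("xyz",[180,0,x[3]],degrees=True)).as_rotvec(degrees=True).round(2))
E
python3 -m crank '[[[0,0,0],[4,2.9,0],-1],[[0,0,0],[4,2.9,0],-1],[[0,0,0],[4,2.9,0],-1],[[0,0,0],[4,2.9,0],-1],[[0,0,0],[4,2.9,0],-1],[[0,0,0],[4,2.9,0],-1],[[0,0,0],[4,2.9,0],-1],[[0,0,0],[4,2.9,0],-1]]'
python3 -m crank '[[[0,0,-7.85],[0,0,0],-1],[[0,0,-7.85],[0,0,0],-1],[[0,0,-7.85],[0,0,0],-1],[[0,0,-7.85],[0,0,0],-1],[[0,0,-7.85],[0,0,0],-1],[[0,0,-7.85],[0,0,0],-1],[[0,0,-7.85],[0,0,0],-1],[[0,0,-7.85],[0,0,0],-1]]' 20
python3 go.py 0.470 0.277 0.0275 39.1
```

```text
[[0.5403 0.3051 0.005 ]
 [0.4764 0.2527 0.0039]
 [0.4471 0.2888 0.004 ]
 [0.511  0.3404 0.0039]] [0.49371434 0.29675198 0.00421016]
spindle end [ 0.52436869 -0.1264      0.03877811]
time_s: 0.9
tcp_pos: [0.4713, 0.2754, 0.2198]
eef_rot: [180.0, 0.0, -23.6]
contact_force: [0.9, 0.7, 0.8]
gripper_width: 0.0877
gripper_force: 0.0
time_s: 1.7
tcp_pos: [0.4706, 0.2772, 0.2195]
eef_rot: [-180.0, 0.0, 39.5]
contact_force: [-0.6, 0.3, -1.2]
gripper_width: 0.0878
gripper_force: 0.0
t 1.7 pos [0.4706 0.2772 0.2195] rot [-1.800e+02  4.000e-02  3.947e+01] w 0.0878
shift cm [-0.05 -0.02 19.2 ] turn [-0.    0.04  0.37]
```

```bash
python3 -m crank '[[[0,0,0],[0,0,3.5],-1],[[0,0,0],[0,0,3.5],-1],[[0,0,0],[0,0,3.5],-1],[[0,0,0],[0,0,3.5],-1],[[0,0,0],[0,0,2.8],-1],[[0,0,0],[0,0,1.5],-1],[[0,0,0],[0,0,0.9],-1],[[0,0,0],[0,0,0],-1]]' 20
python3 go.py 0.470 0.277 0.0275 39.1
python3 - <<'E'
from plant import r
import cv2,numpy as np
c=r.capture("top");a=cv2.resize(c["color"][220:320,110:210],None,fx=6,fy=6,interpolation=cv2.INTER_CUBIC)
cv2.imwrite("pics/g1.png",a[:,:,::-1])
E
python3 -m crank '[[[0,0,0],[0,0,0],1],[[0,0,0],[0,0,0],1],[[0,0,0],[0,0,0],1],[[0,0,0],[0,0,0],1],[[0,0,0],[0,0,0],1],[[0,0,0],[0,0,0],1],[[0,0,0],[0,0,0],1],[[0,0,0],[0,0,0],1]]' 20
python3 go.py 0.470 0.277 0.0275 39.1
```

```text
time_s: 2.5
tcp_pos: [0.4703, 0.2768, 0.0267]
eef_rot: [180.0, 0.1, 39.1]
contact_force: [-0.8, 0.2, 0.4]
gripper_width: 0.0877
gripper_force: 0.0
t 2.5 pos [0.4703 0.2768 0.0267] rot [1.7998e+02 1.4000e-01 3.9140e+01] w 0.0877
shift cm [-0.01 -0.04 -0.08] turn [0.02 0.14 0.04]
time_s: 3.35
tcp_pos: [0.4709, 0.2774, 0.0278]
eef_rot: [180.0, 0.0, 39.1]
contact_force: [0.0, -0.6, -0.4]
gripper_width: 0.0296
gripper_force: 0.0
t 3.35 pos [0.4709 0.2774 0.0278] rot [1.800e+02 1.000e-02 3.915e+01] w 0.0296
shift cm [-0.09 -0.03  0.03] turn [0.   0.01 0.05]
```

The opening is 29.6 mm, which is narrower than the 48 mm slide, so I need to look before going on.

Run:
```python
from plant import r
import cv2,numpy as np
L=[]
c=r.capture("top");a=cv2.resize(c["color"][210:310,110:210],None,fx=4,fy=4,interpolation=cv2.INTER_CUBIC)
s=r.capture("side");b=cv2.resize(s["color"][340:440,305:405],None,fx=4,fy=4,interpolation=cv2.INTER_CUBIC)
cv2.imwrite("pics/g2.png",np.hstack([a,b])[:,:,::-1]);print(r.get_state()["gripper_width"],r.get_state()["gripper_force"])
```

```text
0.02098855567203995 0.0
```

View pics/g2.png

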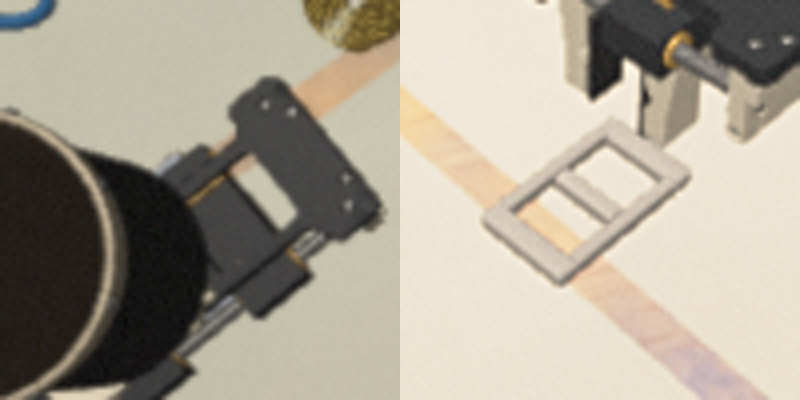

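The side crop (right half) shows the slide untouched with a beige finger end near crop (660,140), just past the slide's far end. The top crop shows the gripper body up and to the right of it. I'll check where the TCP projects and how high the fingers really are.

Run:
```python
from plant import r
from h import *
s=r.get_state();print(s["joints"].round(2),s["tcp_pos"],s["eef_rot"],s["gripper_width"])
c=r.capture("side");t=r.capture("top")
np.savez("pics/s2.npz",**c)
p=s["tcp_pos"]
for dz in(0,-.025,.041):print(dz,"side",proj(c,p+[0,0,dz]).round(1),"top",proj(t,p+[0,0,dz]).round(1))
P=pts(c)
for u,v in[(370,368),(349,356),(391,369),(371,351)]:
    print((u,v),np.median(P[v-1:v+2,u-1:u+2].reshape(-1,3),0).round(4),c["color"][v,u])
b=c["color"][230:430,260:460];cv2.imwrite("pics/g3.png",cv2.resize(b,None,fx=3,fy=3,interpolation=cv2.INTER_CUBIC)[:,:,::-1])
```

```text
[ 51.05  20.27 -28.87   0.   -40.87  78.1 ] [0.47086177 0.27735137 0.02781509] [1.79997797e+02 5.05435768e-03 3.91470548e+01] 0.02098855567203995
0 side [[362.9 368.8]] top [[164.1 281.3]]
-0.025 side [[362.6 379.4]] top [[167.3 281.6]]
0.041 side [[363.4 350.7]] top [[158.5 280.7]]
(370, 368) [0.4638 0.3043 0.0548] [176 164 141]
(349, 356) [0.4942 0.2677 0.0513] [193 179 155]
(391, 369) [0.4456 0.3698 0.1129] [158 149 127]
(371, 351) [0.4693 0.3338 0.1188] [221 172  92]
```

View pics/g3.png

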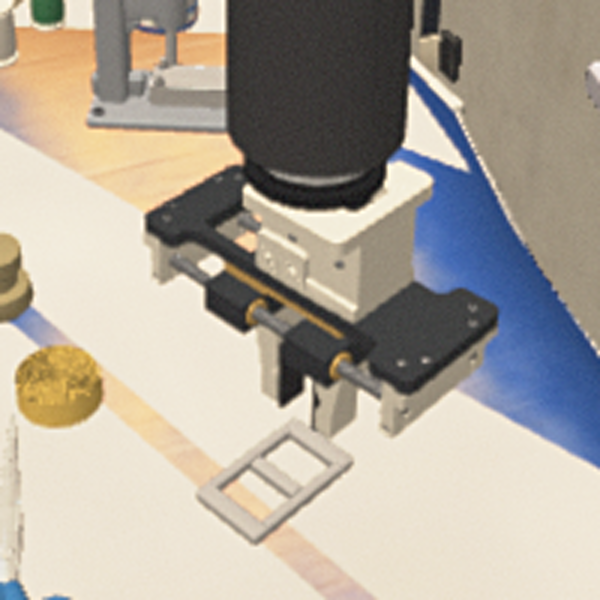

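The fingers seem to hang about 25 mm above where they were expected. I'll measure the fingertip height from the depth data.

Run:
```python
from h import *
c=dict(np.load("pics/s2.npz"));P=pts(c)
for u in range(344,384,3):
    col=P[340:392,u];
    print(u,[(int(v+340),*(col[v]*1000).round().astype(int)) for v in range(16,46,4)])
```

```text
344 [(356, np.int64(496), np.int64(212), np.int64(0)), (360, np.int64(497), np.int64(221), np.int64(-2)), (364, np.int64(499), np.int64(234), np.int64(1)), (368, np.int64(500), np.int64(244), np.int64(0)), (372, np.int64(501), np.int64(251), np.int64(-2)), (376, np.int64(502), np.int64(264), np.int64(1)), (380, np.int64(505), np.int64(281), np.int64(8)), (384, np.int64(505), np.int64(289), np.int64(7))]
347 [(356, np.int64(497), np.int64(266), np.int64(49)), (360, np.int64(498), np.int64(267), np.int64(41)), (364, np.int64(493), np.int64(233), np.int64(-1)), (368, np.int64(494), np.int64(244), np.int64(0)), (372, np.int64(495), np.int64(252), np.int64(-2)), (376, np.int64(497), np.int64(264), np.int64(1)), (380, np.int64(499), np.int64(280), np.int64(7)), (384, np.int64(500), np.int64(291), np.int64(8))]
350 [(356, np.int64(493), np.int64(269), np.int64(51)), (360, np.int64(493), np.int64(273), np.int64(46)), (364, np.int64(488), np.int64(234), np.int64(-1)), (368, np.int64(489), np.int64(245), np.int64(0)), (372, np.int64(490), np.int64(255), np.int64(0)), (376, np.int64(493), np.in
[... 3937 characters left out ...]
(432), np.int64(240), np.int64(0)), (368, np.int64(434), np.int64(250), np.int64(0)), (372, np.int64(436), np.int64(261), np.int64(1)), (376, np.int64(438), np.int64(270), np.int64(0)), (380, np.int64(440), np.int64(280), np.int64(0)), (384, np.int64(442), np.int64(287), np.int64(-1))]
383 [(356, np.int64(453), np.int64(346), np.int64(118)), (360, np.int64(454), np.int64(352), np.int64(115)), (364, np.int64(427), np.int64(239), np.int64(-2)), (368, np.int64(429), np.int64(251), np.int64(0)), (372, np.int64(430), np.int64(259), np.int64(-2)), (376, np.int64(432), np.int64(268), np.int64(-2)), (380, np.int64(434), np.int64(277), np.int64(-2)), (384, np.int64(436), np.int64(288), np.int64(-1))]
```

Depth puts the fingertips at about z = 38 mm, although the reported TCP is at 28 mm. That is about 34 mm higher than stated, while xy agrees. I'll open, come down part way and re-measure the tip with the fingers open.

```bash
cat > tip.py <<'E'
from plant import r
from h import *
s=r.get_state();c=r.capture("side");P=pts(c)
w=s["gripper_width"];yw=np.radians(s["eef_rot"][2]);X=np.array([np.cos(yw),np.sin(yw)]);Y=np.array([np.sin(yw),-np.cos(yw)])
d=P[:,:,:2]-s["tcp_pos"][:2];a=d@X;b=d@Y
for sg in(-1,1):
    m=(abs(a)<.011)&(b*sg>w/2-.004)&(b*sg<w/2+.025)&(P[:,:,2]>.012)&(P[:,:,2]<.3)&(c["range_z"]>0)
    cols=[P[:,u,2][m[:,u]].min() for u in range(640) if m[:,u].sum()>4]
    print("finger",sg,"tip z per column",np.round(cols,4))
print("tcp",s["tcp_pos"].round(4),"w",round(w,4),"t",s["time_s"])
E
python3 tip.py
python3 -m crank '[[[0,0,0],[0,0,-1],-1],[[0,0,0],[0,0,0],-1],[[0,0,0],[0,0,0],-1],[[0,0,0],[0,0,0],-1],[[0,0,0],[0,0,0],-1],[[0,0,0],[0,0,0],-1],[[0,0,0],[0,0,0],-1],[[0,0,0],[0,0,0],-1]]'
python3 -m crank '[[[0,0,0],[0,0,0],-1],[[0,0,0],[0,0,0],-1],[[0,0,0],[0,0,0],-1]]'
python3 tip.py
```

```text
finger -1 tip z per column [0.0332 0.0388 0.0391 0.037  0.0383 0.04   0.0392 0.0394 0.0408 0.0618
 0.1866]
finger 1 tip z per column [0.0449 0.0356 0.0366 0.0377 0.0329 0.0342 0.0357 0.0367]
tcp [0.4708 0.2774 0.0278] w 0.013 t 3.55
time_s: 4.4
tcp_pos: [0.4708, 0.2773, 0.0378]
eef_rot: [180.0, 0.0, 39.1]
contact_force: [0.1, 0.1, 0.2]
gripper_width: 0.0674
gripper_force: 0.0
time_s: 4.7
tcp_pos: [0.4708, 0.2774, 0.0378]
eef_rot: [-180.0, 0.0, 39.1]
contact_force: [-0.1, 0.4, -0.1]
gripper_width: 0.0866
gripper_force: 0.0
finger -1 tip z per column [0.0449 0.1521 0.1529 0.0498 0.0468 0.05   0.0486 0.0492 0.0506 0.0504
 0.0485 0.1522 0.1515 0.1516 0.1523 0.1521 0.1522]
finger 1 tip z per column [0.1431 0.1442 0.1356 0.1341 0.1334 0.0667 0.0445 0.0485 0.0458 0.0441
 0.0446 0.0455 0.0441 0.0462 0.046 ]
tcp [0.4708 0.2774 0.0378] w 0.0866 t 4.7
```

```bash
python3 -m crank '[[[0,0,0],[0,0,1.5],-1],[[0,0,0],[0,0,1],-1],[[0,0,0],[0,0,0.6],-1],[[0,0,0],[0,0,0],-1],[[0,0,0],[0,0,0],-1]]'
python3 tip.py
```

```text
time_s: 5.25
tcp_pos: [0.4709, 0.2774, 0.0069]
eef_rot: [180.0, 0.0, 39.2]
contact_force: [0.6, -0.2, 1.0]
gripper_width: 0.0878
gripper_force: 0.0
finger -1 tip z per column [0.0346 0.0309 0.035  0.0302 0.1229 0.017  0.0185 0.0185 0.02   0.0198
 0.0195 0.0182 0.0175 0.1199 0.1206 0.1199 0.1197 0.1212 0.1217]
finger 1 tip z per column [0.112  0.1127 0.1026 0.1027 0.1022 0.1021 0.0322 0.021  0.0246 0.015
 0.0145 0.0137 0.0165 0.014  0.0132 0.0137]
tcp [0.4709 0.2774 0.0069] w 0.0878 t 5.25
```

```bash
python3 -m crank '[[[0,0,0],[0,0,0.5],-1],[[0,0,0],[0,0,0.3],-1],[[0,0,0],[0,0,0.2],-1],[[0,0,0],[0,0,0.1],-1],[[0,0,0],[0,0,0],-1]]'
python3 -m crank '[[[0,0,0],[0,0,0],1],[[0,0,0],[0,0,0],1],[[0,0,0],[0,0,0],1],[[0,0,0],[0,0,0],1],[[0,0,0],[0,0,0],1],[[0,0,0],[0,0,0],1],[[0,0,0],[0,0,0],1],[[0,0,0],[0,0,0],1]]' 20
```

```text
time_s: 5.8
tcp_pos: [0.4708, 0.2773, -0.0043]
eef_rot: [180.0, 0.0, 39.1]
contact_force: [-0.5, 0.3, 0.2]
gripper_width: 0.088
gripper_force: 0.0
time_s: 6.6
tcp_pos: [0.4708, 0.2774, -0.0041]
eef_rot: [-180.0, -0.0, 39.2]
contact_force: [-0.4, -0.0, 0.8]
gripper_width: 0.0478
gripper_force: 19.9
```

The slide is gripped at 47.8 mm. I'll lift it, turn to the gauge's yaw, and check the wrist's clearance from the head.

```bash
python3 -m crank '[[[0,0,0],[0,0,-1],1],[[0,0,0],[0,0,-3],1],[[0,0,8.27],[0,0,-3],1],[[0,0,8.27],[0,0,-1.4],1],[[0,0,8.27],[0,0,0],1],[[0,0,8.27],[0,0,0],1],[[0,0,8.27],[0,0,0],1],[[0,0,8.27],[0,0,0],1]]' 20
python3 go.py 0.4255 -0.1082 0.08 -10.5
python3 - <<'E'
from h import *
c=dict(np.load("pics/s2.npz"));P=pts(c)
for v in range(262,306,4): print(v,(P[v,364]*1000).round(),(P[v,338]*1000).round(),(P[v,396]*1000).round())
E
```

```text
time_s: 7.4
tcp_pos: [0.4708, 0.2773, 0.0806]
eef_rot: [-180.0, -0.0, -10.8]
contact_force: [0.3, 0.4, 0.0]
gripper_width: 0.0478
gripper_force: 19.9
t 7.4 pos [0.4708 0.2773 0.0806] rot [-1.7998e+02 -1.0000e-02 -1.0820e+01] w 0.0478
shift cm [ 2.79 38.71  0.04] turn [-0.02 -0.01 -0.32]
262 [482. 322. 272.] [515. 295. 258.] [576. 860. 600.]
266 [481. 322. 265.] [515. 293. 250.] [326. -97.  -0.]
270 [481. 322. 259.] [515. 294. 244.] [330. -80.  -2.]
274 [481. 322. 252.] [515. 294. 237.] [334. -61.  -1.]
278 [481. 323. 246.] [515. 292. 229.] [339. -41.   0.]
282 [481. 321. 238.] [480. -39.   1.] [342. -26.  -1.]
286 [481. 321. 231.] [504. 187. 143.] [423. 281. 200.]
290 [478. 309. 216.] [506. 201. 144.] [426. 293. 201.]
294 [478. 310. 209.] [507. 210. 142.] [428. 304. 201.]
298 [479. 314. 205.] [508. 222. 142.] [428. 306. 195.]
302 [479. 318. 200.] [506. 203. 119.] [428. 305. 187.]
```

```bash
python3 -m crank '[[[0,0,-0.3],[0.35,4.8,0],1],[[0,0,0],[0.35,4.8,0],1],[[0,0,0],[0.35,4.8,0],1],[[0,0,0],[0.35,4.8,0],1],[[0,0,0],[0.35,4.8,0],1],[[0,0,0],[0.35,4.8,0],1],[[0,0,0],[0.35,4.8,0],1],[[0,0,0],[0.35,4.8,0],1]]' 20
python3 -m crank '[[[0,0,0],[0,0,0],1],[[0,0,0],[0,0,0],1]]'
python3 go.py 0.4417 -0.1112 0.032 -10.5
python3 - <<'E'
from plant import r
from h import *
c=r.capture("side");t=r.capture("top")
np.savez("pics/s3.npz",**c);np.savez("pics/t3.npz",**t)
b=cv2.resize(c["color"][180:280,280:390],None,fx=5,fy=5,interpolation=cv2.INTER_CUBIC)
cv2.imwrite("pics/g4.png",b[:,:,::-1])
E
```

```text
time_s: 8.2
tcp_pos: [0.4299, -0.1072, 0.0808]
eef_rot: [-180.0, -0.1, -10.1]
contact_force: [1.9, 0.1, -1.3]
gripper_width: 0.0478
gripper_force: 19.9
time_s: 8.4
tcp_pos: [0.43, -0.1068, 0.0803]
eef_rot: [-180.0, -0.0, -10.4]
contact_force: [1.5, -0.1, -0.8]
gripper_width: 0.0477
gripper_force: 19.9
t 8.4 pos [ 0.43   -0.1068  0.0803] rot [-1.7999e+02 -2.0000e-02 -1.0380e+01] w 0.0477
shift cm [1.23 0.22 4.83] turn [-0.01 -0.02  0.12]
```

View pics/g4.png

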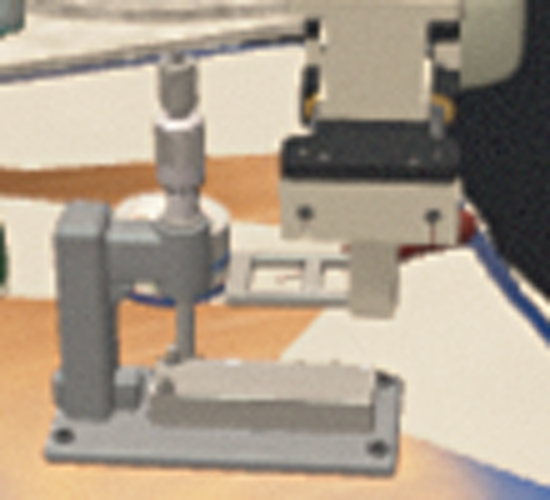

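The side crop shows the slide level in the hand at (290,280), in front of the head and above the gauge table at (270,385). I'll lower first, then move forward.

```bash
python3 -m crank '[[[0,0,0],[0,0.2,2.0],1],[[0,0,0],[0,0,2.0],1],[[0,0,0],[0.6,0,0.8],1],[[0,0,0],[0.6,0,0],1],[[0,0,0.1],[0,0,0],1],[[0,0,0],[0,0,0],1]]'
python3 go.py 0.4417 -0.1112 0.0262 -10.5
python3 - <<'E'
from plant import r
from h import *
c=r.capture("side");t=r.capture("top")
np.savez("pics/s4.npz",**c);np.savez("pics/t4.npz",**t)
P=pts(c);S=np.array([.5238,-.1264]);u=np.array([.9833,-.1822]);n=np.array([.1822,.9833])
a=(P[:,:,:2]-S)@u;b=(P[:,:,:2]-S)@n
m=(P[:,:,2]>.02)&(P[:,:,2]<.06)&(a>-.1)&(a<.02)&(abs(b)<.03)
for lo in np.arange(-.1,.02,.01):
    k=m&(a>=lo)&(a<lo+.01);print(round(lo,3),k.sum(),np.percentile(P[k][:,2],[10,50,90]).round(4) if k.sum()>3 else "",np.percentile(b[k],[1,99]).round(4) if k.sum()>3 else "")
A=cv2.resize(c["color"][215:275,290:380],None,fx=6,fy=6,interpolation=cv2.INTER_CUBIC)
B=cv2.resize(t["color"][210:310,355:400] if 0 else t["color"][215:305,330:400],None,fx=4,fy=4,interpolation=cv2.INTER_CUBIC)
im=np.zeros((360,540+280,3),np.uint8)[:, :800];im[:360,:540]=A;im[:360,540:]=B[:, :260]
cv2.imwrite("pics/g5.png",im[:,:,::-1])
E
```

```text
time_s: 9.1
tcp_pos: [0.4427, -0.1092, 0.0325]
eef_rot: [-180.0, -0.1, -10.2]
contact_force: [-0.5, 0.0, -0.5]
gripper_width: 0.0478
gripper_force: 19.9
t 9.1 pos [ 0.4427 -0.1092  0.0325] rot [-1.7998e+02 -6.0000e-02 -1.0250e+01] w 0.0478
shift cm [-0.06  0.22  0.63] turn [-0.02 -0.06  0.25]
-0.1 26 [0.0241 0.0299 0.0447] [-0.014   0.0284]
-0.09 10 [0.0206 0.0235 0.0263] [0.0185 0.0223]
-0.08 11 [0.021  0.0248 0.0266] [0.0193 0.0245]
-0.07 49 [0.0232 0.0359 0.0438] [-0.0162  0.0296]
-0.06 61 [0.0245 0.0402 0.0446] [-0.0187  0.0292]
-0.05 53 [0.0232 0.0393 0.0443] [-0.0166  0.029 ]
-0.04 57 [0.0253 0.0345 0.0439] [-0.0159  0.0292]
-0.03 59 [0.0238 0.0365 0.0428] [-0.0171  0.0295]
-0.02 61 [0.025  0.0429 0.0445] [-0.0157  0.0281]
-0.01 46 [0.0239 0.0293 0.0522] [-0.0155  0.0228]
-0.0 56 [0.0252 0.0301 0.0509] [-0.0118  0.0218]
0.01 30 [0.0236 0.0295 0.0351] [-0.0127  0.0251]
```

View pics/g5.png

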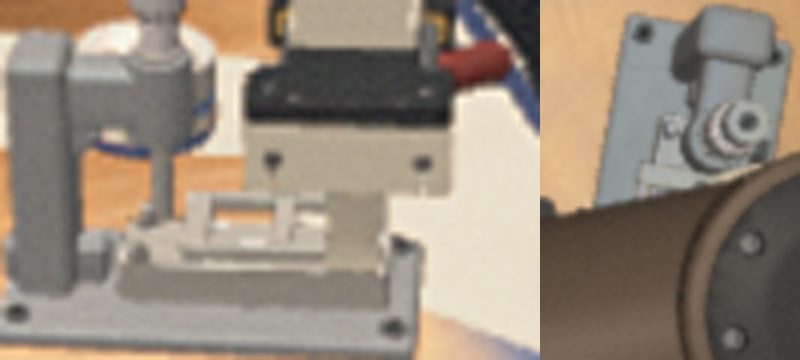

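The side crop shows the slide level just above the gauge table, with its front edge short of the spindle at (160,190). Depth puts its top at 44.5 mm. I'll lower it onto the table.

```bash
python3 -m crank '[[[0,0,0.25],[0,0.2,0.2],1],[[0,0,0],[0,0,0.2],1],[[0,0,0],[0,0,0.1],1],[[0,0,0],[0,0,0.05],1],[[0,0,0],[0,0,0],1]]'
python3 -m crank '[[[0,0,0],[0,0,0.05],1],[[0,0,0],[0,0,0.05],1],[[0,0,0],[0,0,0],1]]' 
python3 go.py 0.4417 -0.1112 0.0262 -10.5
```

```text
time_s: 9.7
tcp_pos: [0.4414, -0.1116, 0.0263]
eef_rot: [180.0, 0.0, -10.5]
contact_force: [0.7, 0.2, -1.0]
gripper_width: 0.0476
gripper_force: 19.9
time_s: 10.0
tcp_pos: [0.4415, -0.1116, 0.0258]
eef_rot: [180.0, -0.0, -10.5]
contact_force: [-3.1, 1.3, 6.5]
gripper_width: 0.0476
gripper_force: 19.9
t 10.0 pos [ 0.4415 -0.1116  0.0258] rot [ 1.7999e+02 -1.0000e-02 -1.0510e+01] w 0.0476
shift cm [ 0.01 -0.04 -0.04] turn [ 0.01 -0.01 -0.01]
```

```bash
python3 -m crank '[[[0,0,0],[0,0,-0.05],1],[[0,0,0],[0.3,0,0],1],[[0,0,0],[0.3,0,0],1],[[0,0,0],[0.3,0,0],1],[[0,0,0],[0.3,0,0],1],[[0,0,0],[0.2,0,0],1],[[0,0,0],[0.1,0,0],1],[[0,0,0],[0,0,0],1]]' 10
python3 go.py 0.4588 -0.1143 0.0262 -10.5
python3 -m crank '[[[0,0,0],[0.1,0,0],1],[[0,0,0],[0,0,0],1]]'
python3 -m crank '[[[0,0,0],[0.1,0,0],1],[[0,0,0],[0,0,0],1]]'
```

```text
time_s: 10.8
tcp_pos: [0.4562, -0.1144, 0.0258]
eef_rot: [180.0, 0.0, -10.5]
contact_force: [-2.5, -0.9, 3.0]
gripper_width: 0.0481
gripper_force: 10.0
t 10.8 pos [ 0.4562 -0.1144  0.0258] rot [ 1.7999e+02  1.0000e-02 -1.0520e+01] w 0.0481
shift cm [ 0.25 -0.06 -0.04] turn [ 0.01  0.01 -0.02]
time_s: 11.0
tcp_pos: [0.4565, -0.1145, 0.0258]
eef_rot: [180.0, 0.1, -10.5]
contact_force: [-4.2, 2.0, 6.3]
gripper_width: 0.0476
gripper_force: 10.0
time_s: 11.2
tcp_pos: [0.4567, -0.1146, 0.0257]
eef_rot: [180.0, 0.1, -10.5]
contact_force: [-7.1, 3.1, 9.2]
gripper_width: 0.0481
gripper_force: 10.0
```

The slide seems to be blocked at the pins, or close to them. I'll ease off, release, rise and look.

```bash
python3 -m crank '[[[0,0,0],[-0.15,0,-0.05],1],[[0,0,0],[0,0,0],-1],[[0,0,0],[0,0,0],-1],[[0,0,0],[0,0,0],-1],[[0,0,0],[0,0,0],-1],[[0,0,0],[-0.5,0,-1.0],-1],[[0,0,0],[-2,0,-4],-1],[[0,0,0],[-2,0,-4],-1]]' 20
python3 -m crank '[[[0,0,0],[0,-4.5,-1],-1],[[0,0,0],[0,-4.5,-1],-1],[[0,0,0],[0,-4.5,0],-1],[[0,0,0],[0,-4.5,0],-1],[[0,0,0],[0,-4.5,0],-1],[[0,0,0],[0,-4.5,0],-1]]'
cat > look.py <<'E'
import sys
from plant import r
from m import *
n=sys.argv[1]
c=r.capture("side");t=r.capture("top")
np.savez(f"pics/s{n}.npz",**c);np.savez(f"pics/t{n}.npz",**t)
A=cv2.resize(c["color"][180:280,280:370],None,fx=4,fy=4,interpolation=cv2.INTER_CUBIC)
B=cv2.resize(t["color"][210:310,330:430],None,fx=4,fy=4,interpolation=cv2.INTER_CUBIC)
cv2.imwrite(f"pics/look{n}.png",np.hstack([A,B])[:,:,::-1])
E
python3 look.py 5
```

```text
time_s: 12.0
tcp_pos: [0.4109, -0.1064, 0.117]
eef_rot: [179.9, 0.2, -10.5]
contact_force: [1.4, 0.0, 0.8]
gripper_width: 0.0875
gripper_force: 0.0
time_s: 12.6
tcp_pos: [0.4615, 0.1612, 0.1374]
eef_rot: [-179.9, -0.1, -10.5]
contact_force: [1.5, -0.3, -0.2]
gripper_width: 0.0874
gripper_force: 0.0
```

View pics/look5.png

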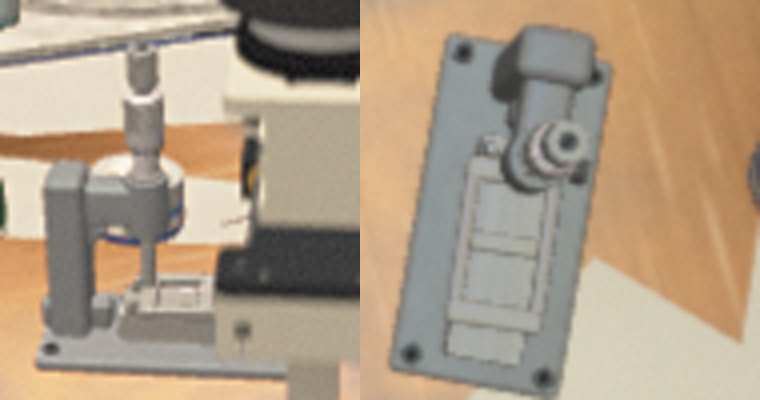

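The top crop shows the slide flat on the gauge table. Its rear corners are at (447,322) and (538,332), and its front-left corner at (470,155) is touching the left pin at (490,147). I'll work out numerically how close to home it is.

```bash
cat > pose.py <<'E'
import sys
from h import *
t=dict(np.load(sys.argv[1]))
S=np.array([.5238,-.1264]);u=np.array([.9833,-.1822]);n=np.array([.1822,.9833])
# brightness profiles in the slide-top plane sampled in gauge axes (rays from a grid at z=38 mm)
g=cv2.cvtColor(t["color"],cv2.COLOR_RGB2GRAY).astype(np.float32)
def samp(x,y,z=.038):
    P=S+np.multiply.outer(x,u)+np.multiply.outer(y,n);P=np.c_[P.reshape(-1,2),np.full(P[...,0].size,z)]
    q=proj(t,P).astype(np.float32);return cv2.remap(g,q[:,:1],q[:,1:],cv2.INTER_CUBIC).ravel()
def line(p,d): return samp(p[0]*np.ones(1),p[1]*np.ones(1))
xs=np.arange(-.088,-.060,.001)
for y in(-.018,-.009,0,.009,.018):
    P=S+np.outer(xs,u)+y*n;q=proj(t,np.c_[P,np.full(len(xs),.038)]).astype(np.float32)
    print("x-prof y",y,cv2.remap(g,q[:,:1],q[:,1:],cv2.INTER_LINEAR).ravel().round().astype(int))
ys=np.arange(-.032,.0321,.002)
for x in(-.07,-.045,-.025):
    P=S+x*u+np.outer(ys,n);q=proj(t,np.c_[P,np.full(len(ys),.038)]).astype(np.float32)
    print("y-prof x",x,cv2.remap(g,q[:,:1],q[:,1:],cv2.INTER_LINEAR).ravel().round().astype(int))
for n_,uv in[("RL",(87,322)),("RR",(178,332)),("FL",(110,155)),("R",(198,190))]:
    w=plane(t,[(uv[0]+.5)/4-.5+330,(uv[1]+.5)/4-.5+210],.038)[0][:2]-S;print(n_,(w@u*1000).round(1),(w@n*1000).round(1))
E
python3 pose.py pics/t5.npz
```

```text
x-prof y -0.018 [144 148 152 155 151 143 138 135 128 118 126 144 157 166 171 173 172 170
 168 166 156 142 136 133 137 143 146 148]
x-prof y -0.009 [167 169 170 170 170 168 167 164 159 147 140 152 163 169 174 173 173 171
 169 165 160 155 153 161 168 169 170 169]
x-prof y 0 [171 171 171 171 170 170 171 168 163 155 147 154 166 170 172 172 172 172
 171 167 162 164 168 170 171 171 171 170]
x-prof y 0.009 [169 170 169 169 170 170 166 160 149 142 146 153 162 168 170 172 173 172
 171 167 160 157 163 168 171 173 172 172]
x-prof y 0.018 [163 163 159 156 155 157 156 155 149 138 148 160 166 171 172 171 171 170
 170 169 166 161 161 161 162 164 162 159]
y-prof x -0.07 [141 144 144 142 147 165 168 168 170 171 169 170 169 170 171 173 171 170
 170 170 170 171 171 170 168 170 166 149 144 145 146 148 150]
y-prof x -0.045 [146 146 147 142 141 161 161 151 166 172 170 169 170 169 169 169 167 166
 168 171 171 171 165 160 149 159 164 155 135 144 148 149 149]
y-prof x -0.025 [147 147 149 146 148 158 162 145 152 169 173 172 171 170 170 171 170 169
 170 172 174 172 169 165 157 153 163 155 143 147 150 150 149]
RL -79.7 21.3
RR -76.9 -23.9
FL 3.8 23.7
R -5.7 -22.5
```

The rear edge is at x = -78 ± 1 mm (home is -78), it is square, and y ≈ -0.5 mm. To make sure both pins are touched, I'll give it a gentle push from behind with closed fingers.

```bash
python3 go.py 0.4215 -0.1074 0.08 -10.5
python3 -m crank '[[[0,0,0],[0.25,4.5,0],1],[[0,0,0],[0.25,4.5,0],1],[[0,0,0],[0.25,4.5,0],1],[[0,0,0],[0.1,4.5,0],1],[[0,0,0],[0.1,4.5,0],1],[[0,0,0],[0,4.4,0],1],[[0,0,0],[0,0,0],1],[[0,0,0],[0,0,0],1]]' 20
python3 go.py 0.4215 -0.1074 0.027 -10.5
```

```text
t 12.7 pos [0.463  0.1637 0.1373] rot [-1.7992e+02 -1.0000e-01 -1.0300e+01] w 0.0876
shift cm [ 0.76 27.42  5.69] turn [-0.08 -0.1   0.2 ]
time_s: 13.5
tcp_pos: [0.4212, -0.1082, 0.1369]
eef_rot: [-180.0, -0.0, -10.7]
contact_force: [0.2, 0.4, -0.0]
gripper_width: 0.0293
gripper_force: 0.0
t 13.5 pos [ 0.4212 -0.1082  0.1369] rot [-1.7998e+02 -3.0000e-02 -1.0710e+01] w 0.0293
shift cm [ 0.   -0.08 10.99] turn [-0.02 -0.03 -0.21]
```

```bash
python3 -m crank '[[[0,0,-0.2],[0,-0.1,3],1],[[0,0,0],[0,0,3],1],[[0,0,0],[0,0,3],1],[[0,0,0],[0,0,1.2],1],[[0,0,0],[0,0,0.7],1],[[0,0,0],[0.5,0,0],1],[[0,0,0],[0.5,0,0],1],[[0,0,0],[0,0,0],1]]'
python3 -m crank '[[[0,0,0],[0.1,0,0],1],[[0,0,0],[0.1,0,0],1],[[0,0,0],[0.1,0,0],1],[[0,0,0],[0,0,0],1]]'
python3 -m crank '[[[0,0,0],[0.1,0,0],1],[[0,0,0],[0.05,0,0],1],[[0,0,0],[0,0,0],1]]'
```

```text
time_s: 14.3
tcp_pos: [0.4339, -0.1074, 0.0283]
eef_rot: [-180.0, -0.1, -10.3]
contact_force: [0.6, 0.3, 0.5]
gripper_width: 0.0006
gripper_force: 0.0
time_s: 14.7
tcp_pos: [0.4348, -0.1083, 0.0275]
eef_rot: [180.0, 0.0, -10.3]
contact_force: [-0.3, 0.3, 1.1]
gripper_width: 0.0001
gripper_force: 0.6
time_s: 15.0
tcp_pos: [0.4351, -0.1085, 0.0272]
eef_rot: [180.0, 0.1, -10.3]
contact_force: [-5.7, 4.5, 6.7]
gripper_width: 0.0007
gripper_force: 3.8
```

The slide is home: it stopped at 6 N with almost no travel. I'll back off, rise, and refine the cap measurement from the clear top view.

```bash
python3 -m crank '[[[0,0,0],[-0.3,0,0],1],[[0,0,0],[-1,0,-0.3],1],[[0,0,0],[0,0,-4],-1],[[0,0,0],[0,0,-4.5],-1],[[0,0,0],[0,0,-4.5],-1],[[0,0,0],[0,0,-4.5],-1],[[0,0,0],[0,0,-4.5],-1],[[0,0,0],[0,0,-1.5],-1]]' 20
python3 look.py 6; python3 pose.py pics/t6.npz | head -5
python3 - <<'E'
from h import *
for f in("pics/t5.npz","pics/s5.npz","pics/s0.npz"):
    try:t=dict(np.load(f))
    except Exception: continue
    P=pts(t);d=np.hypot(P[:,:,0]-.5238,P[:,:,1]+.1264)
    m=(d<.02)&(P[:,:,2]>.12);Z=P[m][:,2]
    k=m&(P[:,:,2]>.18)
    print(f,m.sum(),"top z",np.sort(Z)[-25:].round(4)[::4]," z>180 mean",P[k].mean(0).round(4), "median top", np.median(P[m&(P[:,:,2]>.193)],0).round(4))
E
python3 go.py 0.5238 -0.1264 0.255 85
```

```text
time_s: 15.8
tcp_pos: [0.425, -0.1063, 0.2705]
eef_rot: [-179.9, -0.4, -10.3]
contact_force: [-0.1, -0.6, -0.5]
gripper_width: 0.0428
gripper_force: 0.0
x-prof y -0.018 [83 82 82 82 82 81 81 80 80 81 81 80 80 79 79 78 78 78 77 76 76 77 76 75
 74 73 72 72]
x-prof y -0.009 [82 83 84 83 82 80 79 79 80 80 80 79 78 77 77 76 76 75 75 75 74 74 73 73
 73 72 71 69]
x-prof y 0 [82 82 81 80 80 79 78 79 79 79 79 78 77 77 77 77 75 74 74 73 71 71 70 69
pics/t5.npz 211 top z [0.2021 0.2023 0.2024 0.2027 0.2033 0.2037 0.2044]  z>180 mean [ 0.5227 -0.1257  0.199 ] median top [ 0.5232 -0.1257  0.2007]
pics/s5.npz 284 top z [0.1979 0.1991 0.1997 0.2    0.2005 0.2015 0.2022]  z>180 mean [ 0.524  -0.1192  0.1921] median top [ 0.5246 -0.1191  0.1991]
t 15.9 pos [ 0.4245 -0.1061  0.2683] rot [-179.9    -0.34  -10.31] w 0.0505
shift cm [10.12  0.22  1.39] turn [  0.2   -0.34 -95.31]
```

```bash
python3 -m crank '[[[0,-0.3,0],[4,0.1,0],-1],[[0,0,0],[4,0.1,0],-1],[[0,0,0],[2.1,0,0],-1],[[0,0,-8],[0,0,0],-1],[[0,0,-8],[0,0,0],-1],[[0,0,-8],[0,0,0],-1],[[0,0,-8],[0,0,0],-1],[[0,0,-8],[0,0,0],-1]]'
python3 -m crank '[[[0,0,-8],[0,0,0],-1],[[0,0,-8],[0,0,0],-1],[[0,0,-8],[0,0,0],-1],[[0,0,-8],[0,0,0],-1],[[0,0,-8],[0,0,0],-1],[[0,0,-8],[0,0,0],-1],[[0,0,-7],[0,0,0],-1],[[0,0,0],[0,0,0],-1]]'
python3 go.py 0.5236 -0.1262 0.173 85; python3 tip.py; python3 -c "
from plant import r;s=r.get_state();print(s['joints'].round(1),s['joint_torque'][5],s['moment'])"
```

```text
time_s: 16.7
tcp_pos: [0.5217, -0.1261, 0.2636]
eef_rot: [-179.7, 0.3, 30.0]
contact_force: [-0.1, -0.1, -0.6]
gripper_width: 0.0874
gripper_force: 0.0
time_s: 17.5
tcp_pos: [0.5217, -0.1261, 0.2638]
eef_rot: [-179.6, -0.0, 84.8]
contact_force: [-1.0, 0.1, -0.5]
gripper_width: 0.0879
gripper_force: 0.0
t 17.5 pos [ 0.5217 -0.1261  0.2638] rot [-1.796e+02 -2.000e-02  8.478e+01] w 0.0879
shift cm [0.   0.25 9.08] turn [-0.4  -0.02 -0.22]
finger -1 tip z per column [0.0288 0.0289 0.0282 0.0288 0.0286 0.0284 0.0286 0.0275 0.036 ]
finger 1 tip z per column [0.0133 0.0176 0.0176 0.1129 0.0229 0.0307 0.0547 0.028 ]
tcp [ 0.5217 -0.1261  0.2638] w 0.0879 t 17.5
[ 7.300e+00  6.200e+00 -1.240e+01 -1.000e-01 -7.180e+01  1.673e+02] 0.8514276333153248 [-0.07579249 -0.12692583  0.01619718]
```

```bash
python3 -m crank '[[[-0.4,0,-0.2],[0,0.2,2],-1],[[0,0,0],[0,0,2],-1],[[0,0,0],[0,0,0],-1]]'
sed -i 's/>.012)/>max(.012,s["tcp_pos"][2]-.03))/' tip.py; python3 tip.py
python3 go.py 0.5236 -0.1262 0.173 85; python3 -c "
from plant import r;s=r.get_state();print(s['joints'].round(1),s['joint_torque'][5],s['moment'])"
```

```text
time_s: 17.85
tcp_pos: [0.5225, -0.1262, 0.222]
eef_rot: [-179.8, -0.0, 84.7]
contact_force: [-0.1, 0.2, 0.0]
gripper_width: 0.0876
gripper_force: 0.0
finger -1 tip z per column [0.2291 0.2372 0.2349 0.229  0.2289 0.2278 0.2316]
finger 1 tip z per column [0.2644 0.236  0.2478 0.2387 0.2295 0.231  0.229  0.2353]
tcp [ 0.5225 -0.1262  0.222 ] w 0.0876 t 17.85
t 17.9 pos [ 0.5235 -0.1265  0.2238] rot [-1.7993e+02  1.0000e-02  8.4730e+01] w 0.0882
shift cm [0.03 0.01 5.08] turn [-0.07  0.01 -0.27]
[  7.3   7.6 -16.1  -0.  -66.3 167.5] -0.03840163699351251 [-0.13166056 -0.16344317  0.00556857]
```

```bash
python3 -m crank '[[[0,0,0],[0,0,1.5],-1],[[0,0,0],[0,0,1.5],-1],[[0,0,0],[0,0,1],-1],[[0,0,0],[0,0,0.6],-1],[[0,0,0],[0,0,0.3],-1],[[0,0,0],[0,0,0],-1]]' 22
python3 -m crank '[[[0,0,0],[0,0,0],1],[[0,0,0],[0,0,0],1],[[0,0,0],[0,0,0],1],[[0,0,0],[0,0,0],1],[[0,0,0],[0,0,0],1],[[0,0,0],[0,0,0],1],[[0,0,0],[0,0,0],1],[[0,0,0],[0,0,0],1]]' 22
cat > st.py <<'E'
from plant import r
s=r.get_state();print("tq6",round(s['joint_torque'][5],4),"mom",s['moment'].round(3),"F",s["contact_force"].round(2),"pos",s["tcp_pos"].round(4),"yaw",s["eef_rot"].round(2),"j6",s["joints"][5].round(2),"w",round(s["gripper_width"],4))
E
python3 st.py
```

```text
time_s: 18.5
tcp_pos: [0.5248, -0.1265, 0.1762]
eef_rot: [179.9, -0.0, 84.9]
contact_force: [-0.3, -0.5, 0.0]
gripper_width: 0.0873
gripper_force: 0.0
time_s: 19.3
tcp_pos: [0.5246, -0.1264, 0.176]
eef_rot: [179.9, -0.0, 84.9]
contact_force: [0.3, 0.1, -0.9]
gripper_width: 0.0296
gripper_force: 0.0
tq6 -0.0004 mom [-0.099 -0.155  0.04 ] F [ 0.34  0.09 -0.89] pos [ 0.5246 -0.1264  0.176 ] yaw [ 1.799e+02 -2.000e-02  8.488e+01] j6 167.61 w 0.0296
```

```bash
python3 -m crank '[[[0,0,0],[0,0,0],1],[[0,0,0],[0,0,0],1],[[0,0,0],[0,0,0],1],[[0,0,0],[0,0,0],1]]' 22
python3 st.py
```

```text
time_s: 19.7
tcp_pos: [0.5232, -0.1265, 0.176]
eef_rot: [-180.0, -0.0, 84.9]
contact_force: [-5.2, 0.8, 4.6]
gripper_width: 0.0174
gripper_force: 22.0
tq6 0.0002 mom [ 0.39   1.875 -0.012] F [-5.2   0.75  4.59] pos [ 0.5232 -0.1265  0.176 ] yaw [-1.7996e+02 -1.0000e-02  8.4870e+01] j6 167.61 w 0.0174
```

```bash
python3 -m crank '[[[0,0,0],[0,-0.1,-0.03],1],[[0,0,0],[0,0,0],1]]'
python3 st.py
```

```text
time_s: 19.9
tcp_pos: [0.5229, -0.1263, 0.1761]
eef_rot: [180.0, -0.0, 84.9]
contact_force: [-3.1, 0.0, 0.4]
gripper_width: 0.0171
gripper_force: 22.0
tq6 -0.0031 mom [0.071 1.294 0.031] F [-3.13  0.03  0.44] pos [ 0.5229 -0.1263  0.1761] yaw [ 1.7997e+02 -3.0000e-02  8.4870e+01] j6 167.59 w 0.0171
```

```bash
python3 -m crank '[[[0,0,0],[0,-0.1,0],1],[[0,0,5],[0,0,0.021],1],[[0,0,5],[0,0,0.021],1],[[0,0,5],[0,0,0.021],1],[[0,0,5],[0,0,0.021],1]]'
python3 st.py
python3 -m crank '[[[0,0,5],[0,0,0.021],1],[[0,0,5],[0,0,0.021],1]]'
python3 st.py
```

```text
time_s: 20.4
tcp_pos: [0.5225, -0.1262, 0.1753]
eef_rot: [179.9, -0.1, 64.7]
contact_force: [-1.8, -0.0, -0.5]
gripper_width: 0.0173
gripper_force: 22.0
tq6 1.4029 mom [0.027 0.923 0.032] F [-1.79 -0.01 -0.52] pos [ 0.5225 -0.1262  0.1753] yaw [ 1.7993e+02 -5.0000e-02  6.4670e+01] j6 147.36 w 0.0173
time_s: 20.6
tcp_pos: [0.5224, -0.1262, 0.1748]
eef_rot: [180.0, -0.1, 54.7]
contact_force: [-3.0, 1.2, 0.5]
gripper_width: 0.0174
gripper_force: 22.0
tq6 1.4031 mom [ 0.088  1.005 -0.012] F [-2.98  1.18  0.46] pos [ 0.5224 -0.1262  0.1748] yaw [ 1.7995e+02 -6.0000e-02  5.4670e+01] j6 137.36 w 0.0174
```

The joint-6 torque is very repeatable at constant speed (1.403 N m with the cap free). I'll keep the same speed and watch for it to rise.

```bash
python3 -m crank '[[[0,0,5],[0,0,0.021],1],[[0,0,5],[0,0,0.021],1]]' >/dev/null
python3 st.py
python3 -m crank '[[[0,0,5],[0,0,0.021],1],[[0,0,5],[0,0,0.021],1]]' >/dev/null
python3 st.py
python3 -m crank '[[[0,0,5],[0,0,0.021],1],[[0,0,5],[0,0,0.021],1]]' >/dev/null
python3 st.py
```

```text
tq6 1.4034 mom [0.131 1.142 0.026] F [-3.79  0.4   1.1 ] pos [ 0.5223 -0.1262  0.1744] yaw [ 1.7997e+02 -6.0000e-02  4.4670e+01] j6 127.36 w 0.0175
tq6 1.4032 mom [0.222 1.163 0.033] F [-2.55  1.04  1.25] pos [ 0.5223 -0.1262  0.174 ] yaw [ 1.7998e+02 -6.0000e-02  3.4670e+01] j6 117.36 w 0.0175
tq6 1.4047 mom [0.318 1.293 0.021] F [-2.53  1.56  0.05] pos [ 0.5223 -0.1261  0.1736] yaw [ 1.800e+02 -7.000e-02  2.467e+01] j6 107.36 w 0.0172
```

```bash
python3 -m crank '[[[0,0,5],[0,0,0.021],1],[[0,0,5],[0,0,0.021],1]]' >/dev/null
python3 st.py
python3 -m crank '[[[0,0,5],[0,0,0.021],1],[[0,0,5],[0,0,0.021],1]]' >/dev/null
python3 st.py
python3 - <<'E'
from plant import r
from h import *
c=r.capture("side");np.savez("pics/s7.npz",**c);a=dict(np.load("pics/s5.npz"))
G=lambda c:cv2.cvtColor(c["color"],cv2.COLOR_RGB2GRAY).astype(np.float32)
p=proj(c,[[.5234,-.1262,z] for z in(.201,.173,.135,.1)]);print(p.round(1))
for n,(u0,u1,v0,v1) in{"thimble low":(308,324,206,222),"spindle ":(310,324,238,256),"column":(288,304,222,250)}.items():
    A=cv2.resize(G(a)[v0-4:v1+4,u0-4:u1+4],None,fx=8,fy=8,interpolation=cv2.INTER_CUBIC);B=cv2.resize(G(c)[v0:v1,u0:u1],None,fx=8,fy=8,interpolation=cv2.INTER_CUBIC)
    R=cv2.matchTemplate(A,B,cv2.TM_CCOEFF_NORMED);_,mx,_,l=cv2.minMaxLoc(R);print(n,"moved px (du,dv)",4-l[0]/8,4-l[1]/8,mx)
E
```

```text
tq6 1.4046 mom [0.416 1.29  0.002] F [-4.71  1.33  1.71] pos [ 0.5223 -0.1261  0.1732] yaw [-1.7999e+02 -6.0000e-02  1.4670e+01] j6 97.36 w 0.0175
tq6 1.3709 mom [0.727 1.553 0.083] F [-4.54  1.73  2.96] pos [ 0.5223 -0.1261  0.1729] yaw [-1.7998e+02 -7.0000e-02  4.6800e+00] j6 87.36 w 0.0176
[[315.2 191.3]
 [315.5 202.2]
 [315.9 216.7]
 [316.3 229.6]]
thimble low moved px (du,dv) 0.0 0.5 0.9514256715774536
spindle  moved px (du,dv) 0.0 0.0 0.9755152463912964
column moved px (du,dv) 0.0 0.0 0.9978734850883484
```

The torque has changed (1.405 → 1.371, with the moment at 0.083), so the spindle has closed on the bar. I'll use small steps to find where it starts to slip.

```bash
for i in 1; do python3 -m crank '[[[0,0,5],[0,0,0],1]]' >/dev/null
python3 st.py
python3 -m crank '[[[0,0,5],[0,0,0],1]]' >/dev/null
python3 st.py
python3 -m crank '[[[0,0,5],[0,0,0],1]]' >/dev/null
python3 st.py; done
```

```text
tq6 1.9964 mom [0.675 1.528 0.077] F [-2.99  2.02  0.57] pos [ 0.5222 -0.1261  0.1728] yaw [-1.7997e+02 -6.0000e-02 -1.0000e-01] j6 82.59 w 0.0174
tq6 1.4261 mom [0.76  1.588 0.067] F [-4.01  1.76  2.37] pos [ 0.5223 -0.126   0.1728] yaw [-1.7996e+02 -6.0000e-02 -5.2100e+00] j6 77.48 w 0.0175
tq6 1.3528 mom [0.848 1.53  0.061] F [-3.98  2.75  1.64] pos [ 0.5222 -0.126   0.1728] yaw [-1.7995e+02 -5.0000e-02 -1.0210e+01] j6 72.47 w 0.0179
```

The torque levelled off at 1.353, a change of 0.05 N m from free, which matches the slip torque. By the torque slope, slip began near yaw 0 (+2 to -8). I'll go on to about yaw -55.

```bash
python3 -m crank '[[[0,0,5],[0,0,0],1],[[0,0,5],[0,0,0],1]]' >/dev/null
python3 st.py
python3 -m crank '[[[0,0,5],[0,0,0],1],[[0,0,5],[0,0,0],1],[[0,0,5],[0,0,0],1]]' >/dev/null
python3 st.py
python3 -m crank '[[[0,0,5],[0,0,0],1],[[0,0,5],[0,0,0],1],[[0,0,5],[0,0,0],1]]' >/dev/null
python3 st.py
```

```text
tq6 1.3493 mom [0.997 1.58  0.071] F [-4.16  2.51  2.33] pos [ 0.5223 -0.1259  0.1728] yaw [-1.7994e+02 -4.0000e-02 -2.0210e+01] j6 62.47 w 0.0172
tq6 1.3494 mom [1.205 1.548 0.091] F [-4.64  2.61  1.73] pos [ 0.5223 -0.1258  0.1728] yaw [-1.7993e+02 -2.0000e-02 -3.5210e+01] j6 47.47 w 0.0173
tq6 1.3497 mom [1.373 1.585 0.052] F [-4.3   4.14  2.2 ] pos [ 0.5223 -0.1257  0.1728] yaw [-179.91   -0.    -50.21] j6 32.47 w 0.0173
```

```bash
python3 -m crank '[[[0,0,5],[0,0,0],1],[[0,0,2],[0,0,0],1],[[0,0,0],[0,0,0],1]]'
python3 st.py
python3 -m crank '[[[0,0,0],[0,0,0],-1],[[0,0,0],[0,0,0],-1],[[0,0,0],[0,0,0],-1],[[0,0,0],[0,0,0],-1],[[0,0,0],[0,0,-1],-1],[[0,0,0],[0,0,-3],-1],[[0,0,0],[0,0,-4],-1],[[0,0,0],[0,0,-4],-1]]'
python3 -m crank '[[[0,0,0],[-4,-2,0],-1],[[0,0,0],[-4,-2,0],-1],[[0,0,0],[-4,-2,0],-1],[[0,0,0],[-4,-2,0],-1],[[0,0,0],[-4,-2,0],-1],[[0,0,0],[0,0,0],-1]]'
python3 look.py 8; python3 pose.py pics/t8.npz
python3 - <<'E'
from h import *
c=dict(np.load("pics/s8.npz"));a=dict(np.load("pics/s5.npz"));t=dict(np.load("pics/t8.npz"))
P=pts(t);d=np.hypot(P[:,:,0]-.5236,P[:,:,1]+.1262);print("cap top",np.median(P[(d<.01)&(P[:,:,2]>.185)],0))
E
python3 st.py
```

```text
time_s: 23.05
tcp_pos: [0.5224, -0.1257, 0.1728]
eef_rot: [-179.9, 0.0, -57.1]
contact_force: [-4.2, 4.2, 2.4]
gripper_width: 0.0172
gripper_force: 22.0
tq6 -0.558 mom [1.434 1.446 0.054] F [-4.19  4.19  2.36] pos [ 0.5224 -0.1257  0.1728] yaw [-1.7991e+02  1.0000e-02 -5.7080e+01] j6 25.6 w 0.0172
time_s: 23.85
tcp_pos: [0.5222, -0.1265, 0.295]
eef_rot: [-179.9, -0.1, -57.1]
contact_force: [0.6, -0.4, 0.3]
gripper_width: 0.0757
gripper_force: 0.0
time_s: 24.45
tcp_pos: [0.4976, 0.1001, 0.2939]
eef_rot: [-179.8, -0.0, -56.9]
contact_force: [0.2, 0.3, 0.7]
gripper_width: 0.0875
gripper_force: 0.0
x-prof y -0.018 [156 162 166 170 165 155 151 148 139 127 137 158 172 183 187 187 187 187
 185 181 170 155 148 146 150 156 159 161]
x-prof y -0.009 [184 183 183 182 182 183 183 179 172 158 149 164 177 184 189 188 188 187
 185 181 176 170 167 176 183 184 184 184]
x-prof y 0 [185 185 185 185 185 185 184 181 177 167 156 166 181 186 188 188 188 188
 187 182 176 172 169 175 182 184 184 185]
x-prof y 0.009 [184 185 186 186 185 184 180 173 160 153 160 168 177 184 186 187 188 187
 185 182 175 172 178 183 183 184 186 187]
x-prof y 0.018 [177 178 174 171 170 172 170 167 160 148 159 173 180 186 187 187 187 186
 184 183 180 177 176 175 176 179 177 175]
y-prof x -0.07 [154 156 156 156 161 179 183 185 185 185 184 185 185 185 186 186 187 184
 183 184 185 186 188 186 183 184 182 162 156 158 160 162 162]
y-prof x -0.045 [160 160 159 153 152 176 176 163 181 186 185 185 184 183 183 184 181 180
 182 185 185 184 182 174 162 172 179 170 149 156 160 161 162]
y-prof x -0.025 [160 160 159 158 162 174 176 157 165 184 188 187 186 183 184 186 185 184
 184 187 188 187 184 179 169 166 176 168 156 162 164 163 163]
RL -79.7 21.3
RR -76.9 -23.9
FL 3.8 23.7
R -5.7 -22.5
cap top [ 0.5229681  -0.12587738  0.19759116]
tq6 -0.1517 mom [-0.027 -0.05  -0.031] F [0.49 0.38 1.08] pos [0.4978 0.0971 0.2937] yaw [-1.7986e+02 -5.0000e-02 -5.6960e+01] j6 -0.28 w 0.0874
```

The slide hasn't moved since the push. The cap has come down 3.1 mm, which fits the turn minus about 50–60° of slip. The hand is clear, so I'm handing in.

```bash
python3 -c "
from plant import r
print(r.close_job())"
```

```text
the job is handed in; nothing more can be done
None
```

The job is handed in at about 24.6 s: the slide is flat, home against the stops to within about 1 mm, and clamped. The cap slipped by an estimated 46–59° (target 36–72°), judged from joint torque rather than seen directly, and the hand ended clear of everything.

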